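# Key the lunchbox cover onto its seal

### The job

Seat the round cream cover on the sky-blue lunchbox: push its black fin round with a fingertip until the notch in the rim lies over the orange key, then press the cover straight down until it sits flat on the lid all round, and take the hand away. Only touch the cover, never lift it off, and leave the other things on and around the boards where they are.

Things in the scene. Friction and masses are not known exactly. Their poses are not given: they have to be found in the camera images.
- lunchbox: sky-blue lunchbox standing on the big chopping board (board 20 mm thick), heavy and immovable: 160 mm along its x, 230 mm along its y, flat lid top 60 mm above its origin, which is the centre of its underside; z up. On the lid, 45 mm from the box's centre towards its +y, is the place of the round cover.
- post_foot (a point): the centre of the cover's place, on the lid's top surface: foot of the fixed white upright post, 10 mm across and 13 mm tall, that passes through the hole in the cover and keeps it centred (1 mm play). Its top is 1 mm proud of the cover's upper face at the start and 7 mm proud when the cover is seated, so the cover is pressed beside the post.
- seal (a joint): travel of the grey round seal under the cover, 72 mm across, centred on the post: 0 = up (its top 6 mm above the lid, at the start), 0.006 = pressed down. It moves straight down only, gives way at about 4 N and stays where it was pushed; pressed anywhere above the seal, the cover goes down level.
- key (a point): orange key (the pin) fixed on the lid: a round-topped radial rib, 6 mm wide, 5 mm tall, 44 to 61 mm from the post's axis, in the lunchbox's -y direction; the rim hides its inner part until the notch arrives, and a flat orange stripe on the lid continues it outwards to 77 mm. This point is on the lid surface in the rib, 50 mm from the post's axis.
- cover: loose cream-white round cover, about 70 g: flat disc 100 mm across and 6 mm thick, with a 12 mm hole at the centre, lying flat over the post on the grey seal; turns freely. Origin: centre of its underside (6 mm above the lid at the start, on the lid when seated); z up; its +x points to the notch in its rim, its -x to the black fin. Only with the notch over the key can it go down.
- notch (a point): the notch in the cover's rim: 12 mm wide, cut 9 mm deep into the rim, open outwards, flanked by two short black marks. This point is in the middle of the notch's width, on the rim circle (50 mm from the cover's centre), at underside height.
- fin (a point): black upright fin on top of the cover, opposite the notch: a straight radial wall 8 mm thick, from 18 to 44 mm from the cover's centre, its top 20 mm above the cover's underside (14 mm above its upper face). This point is the middle of the fin's top edge, 31 mm from the centre.
- spork: stainless steel spork, 170 mm long, lying on the big board; not to be disturbed. Origin: centre of the underside as it lies
- cap: steel flask cap, 40 mm across, lying on its side on the big board; not to be disturbed. Origin: centre of the underside as it lies
- cup: clear acrylic cup, 85 mm tall, on the small board; not to be disturbed. Origin: centre of the underside
- bowl: coral silicone collapsible bowl folded flat, 140 mm across and 28 mm high, on the small board; not to be disturbed. Origin: centre of the underside
- snackpot: green glass jar with yellow cap, 56 mm across, 50 mm tall, on the small board; not to be disturbed. Origin: centre of the underside
There are look-alikes about, which are no part of the job. There is more than one size of the cover; the job needs the middle-sized.

How it is judged:
On the way, in this order (a step that is already met when the one before it is completed fails the run):
1. the notch is turned over the key (horizontal distance between notch and key below 0.006 m), for 0.05 s.
2. the cover is pressed down flat on the lid (z of cover in the frame of lunchbox below 0.062 m and angle between cover's own z axis and vertical below 0.035 rad and horizontal distance between notch and key below 0.006 m), for 0.2 s.
At the end, for the whole second after the job is handed in: The cover rests still on the lid with its underside within 2 mm of the lid top and level within 2 degrees, centred on the post within 4 mm, its notch within 6 mm of the key (all of step 2 and horizontal distance between cover and post_foot below 0.004 m and linear speed of cover below 0.02 m/s and angular speed of cover below 0.1 rad/s); the robot touches nothing.
It fails at once if the cover is lifted more than 8 mm above where it started (z of cover in the frame of lunchbox above 0.074 m).
It fails at once if the cover is tipped by more than 20 degrees (angle between cover's own z axis and vertical above 0.35 rad).
It fails at once if one of the other things is moved by more than 20 mm or lifted (distance of any of spork, cap, cup, bowl, snackpot from where it was at the start of the episode above 0.02 m).
It also fails if it takes over 72 s, if anything falls off the work surface, if the arm or the gripper's body presses on something with over 40 N, if the wrist force passes 120 N, or if a joint passes its speed limit or range.

### The arm

A 6-joint arm with a two-finger parallel gripper is mounted at the origin on the work surface. World frame = base frame: x ahead of the robot, y to its left, z up, the work surface at z = 0. Lengths are in m, angles in rad, forces in N, time in s.
With the tool pointing down it reaches from about 0.35 to 0.775 m from the base axis. Payload 7.3 kg.
Tool frame: the origin (TCP) lies between the finger pads; the fingertips stand 11 mm ahead of it and the grasp point (between the pads) lies 8 mm behind it; x points along the fingers, z is the direction in which the jaws open and shut, and the axes are right-handed (so a half turn about x gives the same grasp; the last joint's range is limited). The gripper opens to 92 mm and grips with 3 to 60 N. Pads are 19 mm wide; open, the fingers measure 130 mm over their backs; the gripper's body (75 mm by 190 mm) begins 47 mm behind the grasp point.
Start: joints at [-1.452, 0.342, 1.524, -0, 1.275, -0.146], TCP at [0.137, -0.507, 0.238] pointing down, gripper open.
Joint ranges: [-2.53, 2.53], [-0.77, 2.02], [0.04, 2.7], [-1, 4.14], [0.28, 2.66], [-3.11, 3.11]. Speed limits (rad/s): [2.57, 2.57, 3.14, 3.14, 3.14, 3.14].

### API

Orientations are given as a unit quaternion [x, y, z, w].
In Python, from rig import bot, viewer gives the robot as it stands.
- The arm moves only by the tool step_arm, never from a script. Its arguments are lists of equal length, an entry for each row: "slide": the shift along the tool's x, y, z normalised to -1 to 1, where 1 is 0.15 m, a list of three; "rotation": the turn, a rotation vector about the tool's x, y, z normalised to -1 to 1, where 1 is pi rad, a list of three; "jaw": the gripper's target within -1 to 1 (fully open at 1, half-way at 0, shut at -1). In form: {"slide": [[tx, ty, tz], ...], "rotation": [[wx, wy, wz], ...], "jaw": [jaw, ...]}. A call has 1 to 5 rows; each row is the pose to reach, as a shift and turn from the pose commanded when the call began, along the tool's axes at that moment, turning the shorter way round; what a row does not reach only later rows make up. A row lasts 1/12 s, in which the tool goes at most 41.7 mm and 7.16 degrees, less where a joint would pass 70% of its speed; a pose out of reach is approached as far as the arm can. A call with a number of a shift or a turn outside -1 to 1 is refused whole. A call with a gripper value outside its range is refused whole. The fingers move at their own pace and stop on an object; "force" is the grip in N (left out, the last holds). Time passes only in rows, so rows that repeat a pose let the fingers close. It gives the time, the measured TCP pose, the force and the opening at its end, in the units of the state.
- bot.sense(): the state, without advancing time (a new reading comes with each control period).
- viewer.read_camera(name): name is "scene" or "side" or "wrist"; returns a dict with "frame" (420x560x3 uint8, red, green, blue), "mtx" (3x3 intrinsics, pixels), "R" (3x3) and "t" (3): a world point X has camera coordinates R X + t. Camera axes: x right, y down, z forward; pixel columns grow to the right and rows downward; lengths in m; the calibration is good to about 2 mm. A picture is of the moment at which its call begins. There is no depth.
- bot.finish_job(): hands the job in, once; it reports no verdict.
The state is a dict: "time_s": time; "q": joint angles; "dq": joint speeds; "effort": joint torques, N m; "ee_pos": TCP position; "eef_rot": TCP orientation; "contact_force": force on the tool from outside, world axes, zero at the start; "torque": the same for the moment, N m; "gripper_width": finger opening in m.
Only numpy, scipy, OpenCV 4.12 (cv2) and the standard library are available. Lean on these libraries where they do the work, as an engineer would, in place of code of your own. Each camera call takes 0.05 s, during which the arm holds its last target. There are 200 camera calls.

## Working session

There is one attempt and no reset: what is moved stays moved. The work goes in short steps, Python scripts to look and compute and a tool call to move; the robot and the scene stay as the last step left them, time stands still between calls to the robot, and variables do not carry over. Pictures are saved under pics/ and viewed, about 8 in all and at most 12, crops included, and the job is handed in when it is done.

Besides the shell and the picture viewer there is one more tool, called after "Call:" as name(argument=value, ...) on one line, values as JSON. step_arm: Moves the arm, as the interface text tells. Its arguments: {"type":"object","properties":{"slide":{"type":"array"},"rotation":{"type":"array"},"jaw":{"type":"array"},"force":{"type":"number"}},"required":["slide","rotation","jaw"]}

```bash
mkdir -p pics; python3 - <<'E'
from rig import bot, viewer
import cv2, json, numpy as np
s=bot.sense(); print({k:np.round(v,3).tolist() for k,v in s.items()})
for n in ["scene","side"]:
    c=viewer.read_camera(n); cv2.imwrite(f"pics/{n}0.png",c["frame"][:,:,::-1])
    np.savez(f"{n}0.npz",**{k:np.array(c[k]) for k in("mtx","R","t")})
    print(n,np.round(c["mtx"],1).tolist(),np.round(c["R"],3).tolist(),np.round(c["t"],3).tolist())
E
```

```text
{'time_s': 0.0, 'q': [-1.452, 0.343, 1.525, 0.0, 1.275, -0.146], 'dq': [0.001, -0.002, 0.001, 0.002, 0.001, 0.001], 'effort': [-0.0, -43.124, -24.422, 0.072, 0.056, -0.0], 'ee_pos': [0.137, -0.506, 0.237], 'eef_rot': [0.43, 0.562, -0.429, 0.561], 'contact_force': [0.687, 0.011, -0.081], 'torque': [0.025, 0.002, -0.029], 'gripper_width': 0.092}
scene [[384.8, 0.0, 285.8], [0.0, 384.8, 213.8], [0.0, 0.0, 1.0]] [[-0.548, 0.837, 0.007], [0.448, 0.301, -0.842], [-0.707, -0.458, -0.539]] [0.292, -0.181, 1.474]
side [[406.8, 0.0, 280.8], [0.0, 406.8, 208.3], [0.0, 0.0, 1.0]] [[-0.709, -0.705, -0.008], [-0.388, 0.4, -0.83], [0.588, -0.586, -0.557]] [0.385, 0.286, 0.939]
```

View pics/scene0.png

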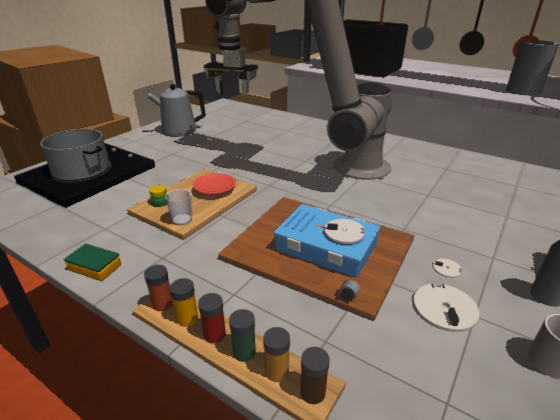

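View pics/side0.png

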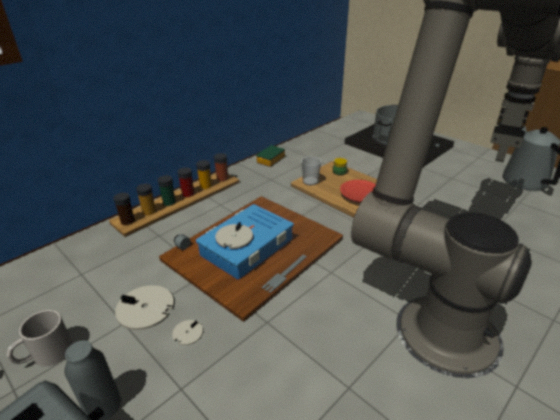

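The scene shows the lunchbox around pixel (328,237) with the cover at (345,231), fin pointing left (~332,227); side view shows it at (234,235). Enlarging both.

```bash
python3 - <<'E'
import cv2,numpy as np
a=cv2.imread("pics/scene0.png")[195:275,265:385]; b=cv2.imread("pics/side0.png")[195:280,190:300]
a=cv2.resize(a,None,fx=6,fy=6,interpolation=cv2.INTER_CUBIC)[:, :]; b=cv2.resize(b,None,fx=6,fy=6,interpolation=cv2.INTER_CUBIC)
cv2.imwrite("pics/ac.png",a);cv2.imwrite("pics/bc.png",b)
E
```

```text
(no output)
```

View pics/ac.png

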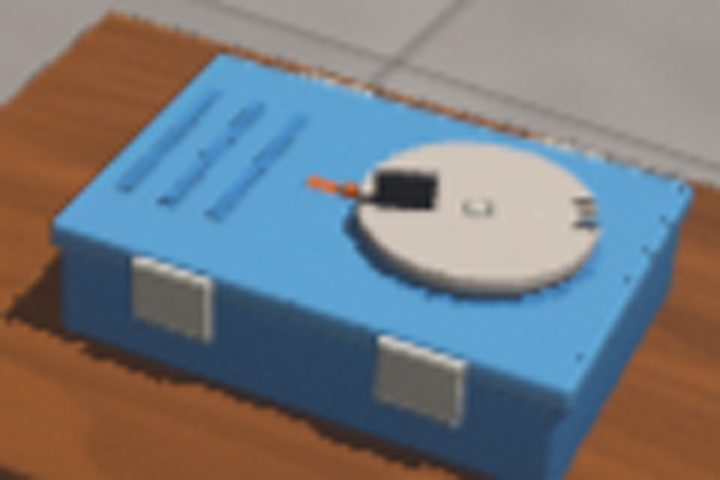

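View pics/bc.png

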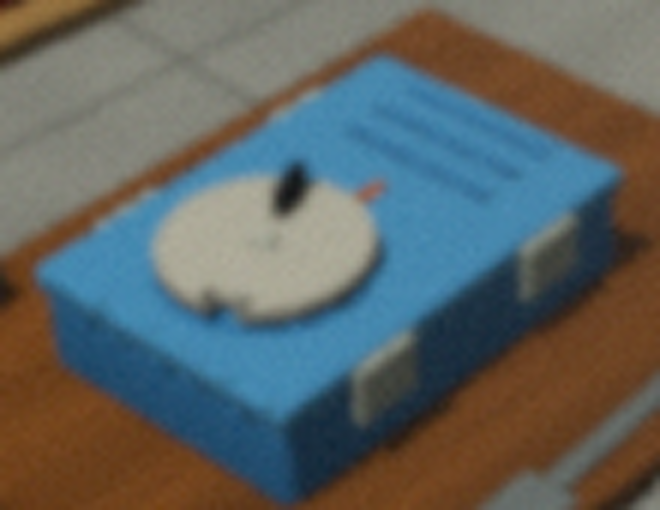

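```bash
cat >h.py <<'E'
import numpy as np
def ray(c,uv,z):
    R,t=np.array(c["R"]),np.array(c["t"]); d=R.T@np.linalg.solve(np.array(c["mtx"]),[uv[0],uv[1],1]); o=-R.T@t
    return o+d*(z-o[2])/d[2]
E
python3 - <<'E'
import numpy as np
from h import ray
A=np.load("scene0.npz");B=np.load("side0.npz")
P={"post":((478,205),(265,241),.093),"keyend":((308,181),(384,186),.08),"notch":((588,213),(226,303),.089),"fintop":((407,173),(291,172),.106),
"c1":((222,55),(620,180),.08),"c2":((690,185),(290,420),.08),"c3":((570,396),(38,270),.08),"c4":((55,225),(383,57),.08)}
for k,(a,b,z) in P.items():
    print(k,ray(A,(a[0]/6+265,a[1]/6+195),z).round(4),ray(B,(b[0]/6+190,b[1]/6+195),z).round(4))
E
```

```text
post [0.543  0.1814 0.093 ] [0.5383 0.182  0.093 ]
keyend [0.5499 0.1052 0.08  ] [0.5444 0.1053 0.08  ]
notch [0.5174 0.2198 0.089 ] [0.5205 0.2193 0.089 ]
fintop [0.556 0.154 0.106] [0.5559 0.1507 0.106 ]
c1 [0.481  0.0203 0.08  ] [0.4678 0.0242 0.08  ]
c2 [0.461  0.2435 0.08  ] [0.4503 0.2429 0.08  ]
c3 [0.6206 0.2587 0.08  ] [0.609  0.2572 0.08  ]
c4 [0.6373 0.0333 0.08  ] [0.6272 0.0313 0.08  ]
```

```bash
cat >>h.py <<'E'
from scipy.spatial.transform import Rotation as Ro
C=np.array([.541,.1815])
def target(phi,r,z,flip,c=C):
    # tool x down, tool z along tangent (phi+90) (+180 if flip)
    a=np.radians(phi); p=[c[0]+r*np.cos(a),c[1]+r*np.sin(a),z]
    b=a+np.pi/2+(np.pi if flip else 0)
    X=np.array([0,0,-1.]);Z=np.array([np.cos(b),np.sin(b),0]);return np.array(p),Ro.from_matrix(np.c_[X,np.cross(Z,X),Z])
def rel(p0,R0,p,R): return (R0.inv().apply(p-p0)/.15).round(3),((R0.inv()*R).as_rotvec()/np.pi).round(3)
E
python3 - <<'E'
from h import *; from rig import bot
s=bot.sense();R0=Ro.from_quat(s["eef_rot"]);M=R0.as_matrix();print(M.round(3))
print("zyaw",np.degrees(np.arctan2(M[1,2],M[0,2])),"q1,q6 deg",np.degrees(s["q"][0]),np.degrees(s["q"][5]))
for f in(0,1):
  for ph in (-62,95):
    p,R=target(ph,.031,.16,f);print(f,ph,p,*rel(s["ee_pos"],R0,p,R))
E
```

```text
[[-0.     0.965  0.262]
 [ 0.001  0.262 -0.965]
 [-1.     0.    -0.001]]
zyaw -74.82913821576393 q1,q6 deg -83.19525345538341 -8.365652357176383
0 -62 [0.55555362 0.15412862 0.16      ] [ 0.52   3.843 -3.519] [-0.571 -0.    -0.   ]
0 95 [0.53829817 0.21238204 0.16      ] [ 0.52   3.834 -3.924] [ 0.557 -0.     0.   ]
1 -62 [0.55555362 0.15412862 0.16      ] [ 0.52   3.843 -3.519] [ 0.429 -0.     0.   ]
1 95 [0.53829817 0.21238204 0.16      ] [ 0.52   3.834 -3.924] [-0.443 -0.    -0.   ]
```

Call:
step_arm(slide=[[0,0.96,-0.88],[0,0.96,-0.88],[0,0.96,-0.88],[0,0.96,-0.88],[0,0.96,-0.88]], rotation=[[0,0,0],[0,0,0],[0,0,0],[0,0,0],[0,0,0]], jaw=[-0.56,-0.56,-0.56,-0.56,-0.56])

```text
time_s: 0.52
ee_pos: [0.2427, -0.3385, 0.2374]
eef_rot: [0.43, 0.562, -0.429, 0.561]
contact_force: [-0.7, 0.6, 0.3]
gripper_width: 0.0634
```

Call:
step_arm(slide=[[0,0.96,-0.88],[0,0.96,-0.88],[0,0.96,-0.88],[0,0.96,-0.88],[0,0.96,-0.88]], rotation=[[0,0,0],[0,0,0],[0,0,0],[0,0,0],[0,0,0]], jaw=[-0.56,-0.56,-0.56,-0.56,-0.56])

```text
time_s: 0.93
ee_pos: [0.347, -0.1736, 0.2376]
eef_rot: [0.43, 0.562, -0.429, 0.562]
contact_force: [0.7, -1.5, 0.4]
gripper_width: 0.0296
```

Call:
step_arm(slide=[[0,0.96,-0.88],[0,0.96,-0.88],[0,0.96,-0.88],[0,0.96,-0.88],[0,0.96,-0.88]], rotation=[[0,0,0],[0,0,0],[0,0,0],[0,0,0],[0,0,0]], jaw=[-0.56,-0.56,-0.56,-0.56,-0.56])

```text
time_s: 1.35
ee_pos: [0.4517, -0.0084, 0.2375]
eef_rot: [0.429, 0.562, -0.429, 0.562]
contact_force: [0.1, -0.4, -0.6]
gripper_width: 0.0199
```

Call:
step_arm(slide=[[0,0.96,-0.88],[0,0.96,-0.88],[0,0.96,-0.88],[0,0.96,-0.88],[0,0.96,-0.88]], rotation=[[-0.19,0,0],[-0.19,0,0],[-0.19,0,0],[-0.19,0,0],[-0.19,0,0]], jaw=[-0.56,-0.56,-0.56,-0.56,-0.56])

```text
time_s: 1.77
ee_pos: [0.5561, 0.1569, 0.237]
eef_rot: [0.243, 0.664, -0.243, 0.664]
contact_force: [0.3, -0.3, -0.5]
gripper_width: 0.0201
```

Call:
step_arm(slide=[[0,0,0],[0,0,0],[0,0,0],[0,0,0],[0,0,0]], rotation=[[-0.19,0,0],[-0.19,0,0],[-0.19,0,0],[-0.19,0,0],[-0.19,0,0]], jaw=[-0.56,-0.56,-0.56,-0.56,-0.56])

```text
time_s: 2.18
ee_pos: [0.5549, 0.1538, 0.2371]
eef_rot: [0.037, 0.707, -0.037, 0.706]
contact_force: [-0.6, 0.0, 0.0]
gripper_width: 0.0201
```

Call:
step_arm(slide=[[0.1,0,0],[0.2,0,0],[0.2,0,0],[0.2,0,0],[0.2,0,0]], rotation=[[-0.19,0,0],[-0.19,0,0],[-0.19,0,0],[-0.19,0,0],[-0.19,0,0]], jaw=[-0.56,-0.56,-0.56,-0.56,-0.56])

```text
time_s: 2.6
ee_pos: [0.5548, 0.1536, 0.2068]
eef_rot: [-0.172, 0.687, 0.172, 0.685]
contact_force: [0.3, 0.0, -0.2]
gripper_width: 0.02
```

```bash
cat >>h.py <<'E'
def snap(name,cam="wrist"):
    from rig import viewer; import cv2
    c=viewer.read_camera(cam); cv2.imwrite(f"pics/{name}.png",c["frame"][:,:,::-1])
    np.savez(f"{name}.npz",**{k:np.array(c[k]) for k in("mtx","R","t")})
def plan(wps,flip=0,c=C):
    from rig import bot; s=bot.sense(); R0=Ro.from_quat(s["eef_rot"])
    for w in wps:
        p,R=target(*w,flip,c); print(w,*[x.tolist() for x in rel(s["ee_pos"],R0,p,R)])
E
python3 - <<'E'
from h import *; from rig import bot
s=bot.sense();print(s["ee_pos"],s["time_s"],s["gripper_width"]);snap("w1")
plan([(-62,.031,.2)])
E
```

```text
[0.55477267 0.15357352 0.20682482] 2.6 0.019974603134767174
(-62, 0.031, 0.2) [0.047, 0.001, 0.006] [0.002, -0.0, -0.0]
```

View pics/w1.png

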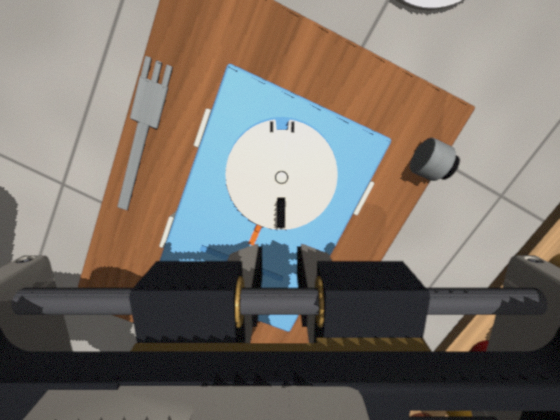

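The wrist view shows the cover's post at (281.5,177), the fin at (280.5,198–228), the notch at (282,124) and the key stripe from (261,225) to (250,243). The fin is aligned with the finger gap.

```bash
python3 - <<'E'
from h import *
W=np.load("w1.npz")
p=ray(W,(281.5,177),.093);n=ray(W,(282,123),.092);f=ray(W,(280.5,213),.106);k=ray(W,(250,243),.08)
print(p,n,f,k)
for q in(n,f,k): d=q-p;print(np.degrees(np.arctan2(d[1],d[0])),np.hypot(d[0],d[1]))
plan([(-62,.031,.15),(-62,.031,.108)],c=p[:2])
E
```

```text
[0.5425567  0.17975039 0.093     ] [0.5209478  0.22081174 0.092     ] [0.55577567 0.15316879 0.106     ] [0.5477672  0.10320916 0.08      ]
117.75599637404565 0.04640020397645297
-63.55894807181363 0.02968708271396025
-86.10563435625188 0.07671838000955249
(-62, 0.031, 0.15) [0.38, -0.014, 0.01] [0.002, -0.0, -0.0]
(-62, 0.031, 0.108) [0.66, -0.014, 0.01] [0.002, -0.0, -0.0]
```

Call:
step_arm(slide=[[0.25,-0.01,0.01],[0.45,-0.01,0.01],[0.58,-0.01,0.01],[0.655,-0.01,0.01],[0.655,-0.01,0.01]], rotation=[[0,0,0],[0,0,0],[0,0,0],[0,0,0],[0,0,0]], jaw=[-0.56,-0.56,-0.56,-0.56,-0.56])

```text
time_s: 3.07
ee_pos: [0.5552, 0.1527, 0.1062]
eef_rot: [-0.169, 0.689, 0.169, 0.684]
contact_force: [-0.2, -0.2, -0.9]
gripper_width: 0.0201
```

```bash
python3 - <<'E'
from h import *; from rig import bot
s=bot.sense();print(s["ee_pos"],s["contact_force"])
c=[.542,.1805]; R0=Ro.from_quat(s["eef_rot"])
M=R0.as_matrix();print(np.degrees(np.arctan2(M[1,2],M[0,2]))-90)
plan([(-62+d,.031,.108) for d in (6,12,18,24,30)],c=c)
E
```

```text
[0.55524629 0.15269086 0.1062313 ] [-0.19664642 -0.17562199 -0.88837545]
-62.358676122550676
(-56, 0.031, 0.108) [-0.012, -0.0, 0.031] [-0.035, -0.002, -0.001]
(-50, 0.031, 0.108) [-0.012, 0.003, 0.052] [-0.069, -0.002, -0.001]
(-44, 0.031, 0.108) [-0.012, 0.009, 0.073] [-0.102, -0.002, -0.001]
(-38, 0.031, 0.108) [-0.012, 0.017, 0.093] [-0.135, -0.002, -0.001]
(-32, 0.031, 0.108) [-0.012, 0.027, 0.112] [-0.169, -0.002, -0.001]
```

Call:
step_arm(slide=[[-0.01,0,0.03],[-0.01,0.003,0.052],[-0.01,0.009,0.073],[-0.01,0.017,0.093],[-0.01,0.027,0.112]], rotation=[[-0.035,0,0],[-0.069,0,0],[-0.102,0,0],[-0.135,0,0],[-0.169,0,0]], jaw=[-0.74,-0.74,-0.74,-0.74,-0.74])

```text
time_s: 3.48
ee_pos: [0.5707, 0.1645, 0.1119]
eef_rot: [-0.345, 0.617, 0.345, 0.618]
contact_force: [-0.2, 0.6, 0.1]
gripper_width: 0.0117
```

Call:
step_arm(slide=[[0,0.001,0.022],[0,0.005,0.043],[0,0.01,0.064],[0,0.018,0.084],[0,0.028,0.103]], rotation=[[-0.033,0,0],[-0.067,0,0],[-0.1,0,0],[-0.133,0,0],[-0.167,0,0]], jaw=[-0.74,-0.74,-0.74,-0.74,-0.74])

```text
time_s: 3.9
ee_pos: [0.5752, 0.1799, 0.112]
eef_rot: [-0.493, 0.506, 0.493, 0.507]
contact_force: [0.4, 0.2, 0.0]
gripper_width: 0.0118
```

```bash
python3 - <<'E'
from h import *; from rig import bot
s=bot.sense();print(s["ee_pos"],s["contact_force"],s["q"][5]);snap("w2")
plan([(-2+d,.031,.108) for d in (6,12,18,24,30)],c=[.542,.1805])
E
```

```text
[0.57517776 0.17991146 0.11195238] [0.3645689  0.20748897 0.03515717] -1.3674071810332875
(4, 0.031, 0.108) [0.026, 0.015, 0.014] [-0.029, 0.0, 0.0]
(10, 0.031, 0.108) [0.026, 0.018, 0.036] [-0.062, 0.0, 0.0]
(16, 0.031, 0.108) [0.026, 0.024, 0.057] [-0.095, 0.0, 0.0]
(22, 0.031, 0.108) [0.026, 0.031, 0.077] [-0.129, 0.0, 0.0]
(28, 0.031, 0.108) [0.026, 0.041, 0.097] [-0.162, -0.0, 0.0]
```

View pics/w2.png

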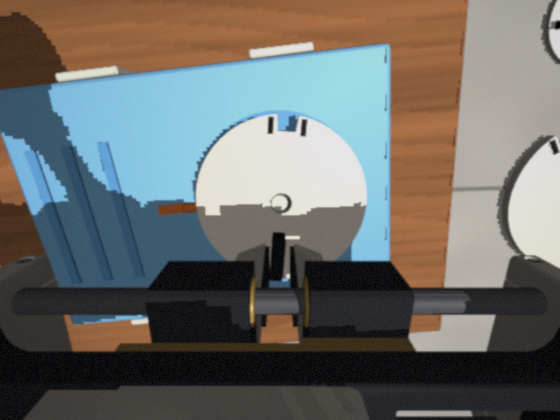

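The fin (277,255) is between the fingers and the cover has followed, with the notch at (287,122) and the post at (281,202). Continuing.

Call:
step_arm(slide=[[0.02,0.015,0.016],[0.025,0.018,0.036],[0.025,0.024,0.057],[0.025,0.031,0.077],[0.025,0.041,0.097]], rotation=[[-0.03,0,0],[-0.062,0,0],[-0.095,0,0],[-0.129,0,0],[-0.162,0,0]], jaw=[-0.74,-0.74,-0.74,-0.74,-0.74])

```text
time_s: 4.37
ee_pos: [0.5694, 0.1945, 0.108]
eef_rot: [0.605, -0.367, -0.604, -0.367]
contact_force: [-0.3, 0.7, -0.1]
gripper_width: 0.0118
```

Call:
step_arm(slide=[[0,0.001,0.022],[0,0.005,0.043],[0,0.01,0.064],[0,0.018,0.084],[0,0.028,0.103]], rotation=[[-0.033,0,0],[-0.067,0,0],[-0.1,0,0],[-0.133,0,0],[-0.167,0,0]], jaw=[-0.74,-0.74,-0.74,-0.74,-0.74])

```text
time_s: 4.78
ee_pos: [0.5586, 0.2064, 0.1081]
eef_rot: [0.679, -0.197, -0.678, -0.198]
contact_force: [0.6, -0.6, 0.1]
gripper_width: 0.0123
```

```bash
python3 - <<'E'
from h import *; from rig import bot
print(ray(np.load("w2.npz"),(281,202),.093))
s=bot.sense();print(s["ee_pos"],s["contact_force"],s["q"][5])
M=Ro.from_quat(s["eef_rot"]).as_matrix();print(np.degrees(np.arctan2(M[1,2],M[0,2]))-90)
plan([(58+d,.031,.108) for d in (7,14,21,28,33)],c=[.542,.1805])
E
```

```text
[0.54185106 0.18089968 0.093     ]
[0.55855898 0.20639755 0.10805499] [ 0.57591483 -0.55966791  0.0552089 ] -2.3495293409650078
57.53525763139007
(65, 0.031, 0.108) [0.0, 0.0, 0.027] [-0.041, -0.0, 0.0]
(72, 0.031, 0.108) [0.0, 0.005, 0.052] [-0.08, -0.0, 0.0]
(79, 0.031, 0.108) [0.0, 0.013, 0.076] [-0.119, -0.0, 0.0]
(86, 0.031, 0.108) [0.0, 0.023, 0.099] [-0.158, -0.0, 0.0]
(91, 0.031, 0.108) [0.0, 0.033, 0.114] [-0.186, -0.0, 0.0]
```

Call:
step_arm(slide=[[0,0,0.027],[0,0.005,0.052],[0,0.013,0.076],[0,0.023,0.099],[0,0.033,0.114]], rotation=[[-0.04,0,0],[-0.08,0,0],[-0.119,0,0],[-0.158,0,0],[-0.186,0,0]], jaw=[-0.74,-0.74,-0.74,-0.74,-0.74])

```text
time_s: 5.2
ee_pos: [0.5413, 0.2114, 0.1081]
eef_rot: [0.707, 0.007, -0.707, 0.007]
contact_force: [-0.3, 0.3, 0.7]
gripper_width: 0.0118
```

```bash
python3 - <<'E'
from h import *; from rig import bot
s=bot.sense();print(s["ee_pos"],s["contact_force"],s["q"][5]);snap("w3")
M=Ro.from_quat(s["eef_rot"]).as_matrix();print(np.degrees(np.arctan2(M[1,2],M[0,2]))-90)
E
```

```text
[0.54127683 0.21141003 0.10805167] [-0.25240795  0.27667237  0.72083806] -2.919914382594974
-268.91271469223534
```

View pics/w3.png

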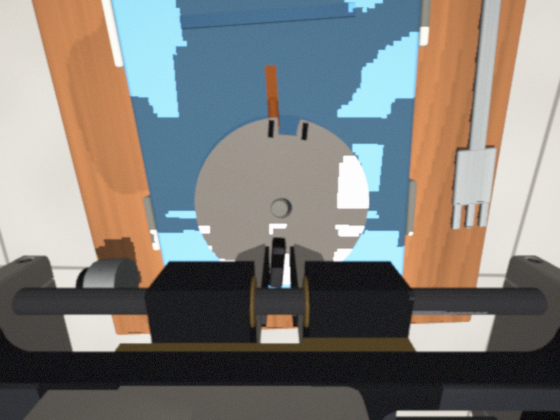

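Now the notch is at (288,125) between marks at (271,128) and (305,131). The stripe runs (271,68)–(275,113), with the post at (281,208), so a few more degrees remain.

```bash
python3 - <<'E'
from h import *
W=np.load("w3.npz")
p=ray(W,(281,208),.093);n=ray(W,(288,129.5),.092);k=ray(W,(271,68),.08);k2=ray(W,(275,113),.08)
print(p,n,k)
for q in(n,k): d=q-p;print(np.degrees(np.arctan2(d[1],d[0])),np.hypot(*d[:2]))
d=k-k2;print("stripe",np.degrees(np.arctan2(d[1],d[0])))
plan([(91+d,.031,.108) for d in (3,5,7,8,9,10)],c=[.542,.1805])
E
```

```text
[0.54095709 0.1792812  0.093     ] [0.53813358 0.13565855 0.092     ] [0.54790566 0.10411441 0.08      ]
-93.70334696952644 0.04371392928923945
-84.71847315675892 0.07548727589831375
stripe -83.78797252305046
(94, 0.031, 0.108) [0.0, -0.0, 0.007] [-0.015, -0.0, 0.0]
(96, 0.031, 0.108) [0.0, 0.0, 0.014] [-0.026, -0.0, 0.0]
(98, 0.031, 0.108) [0.0, 0.001, 0.021] [-0.037, -0.0, 0.0]
(99, 0.031, 0.108) [0.0, 0.001, 0.025] [-0.043, -0.0, 0.0]
(100, 0.031, 0.108) [0.0, 0.002, 0.029] [-0.048, -0.0, 0.0]
(101, 0.031, 0.108) [0.0, 0.002, 0.032] [-0.054, -0.0, 0.0]
```

Call:
step_arm(slide=[[0,0,0.01],[0,0.001,0.019],[0,0.002,0.027],[0,0.002,0.027],[0,0.002,0.027]], rotation=[[-0.012,0,0],[-0.022,0,0],[-0.032,0,0],[-0.032,0,0],[-0.032,0,0]], jaw=[-0.74,-0.74,-0.74,-0.74,-0.74])

```text
time_s: 5.67
ee_pos: [0.5374, 0.2109, 0.1078]
eef_rot: [0.706, 0.04, -0.706, 0.04]
contact_force: [0.3, -0.6, 0.9]
gripper_width: 0.0118
```

```bash
python3 - <<'E'
from h import *; from rig import bot; import cv2
s=bot.sense();print(s["ee_pos"],s["contact_force"],s["q"][5]);snap("w4")
a=cv2.imread("pics/w4.png")[50:250,180:380];cv2.imwrite("pics/w4c.png",cv2.resize(a,None,fx=3,fy=3,interpolation=cv2.INTER_CUBIC))
E
```

```text
[0.53742274 0.21091897 0.10775092] [ 0.34430035 -0.58323347  0.86709814] -3.0131377233745056
```

View pics/w4c.png

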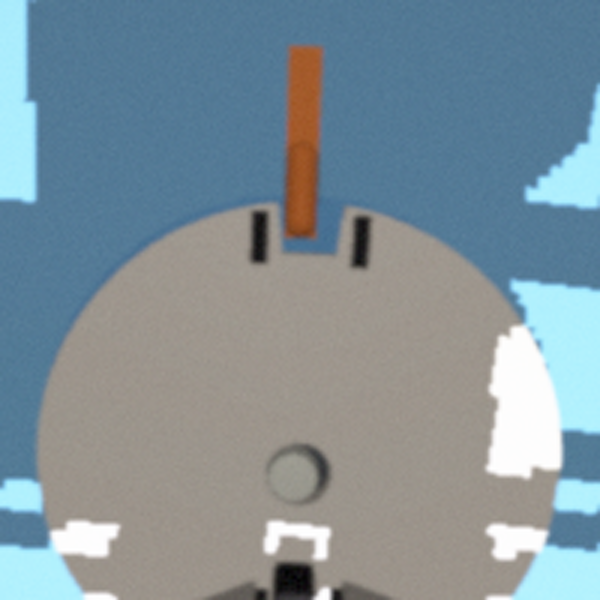

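In the crop the notch spans 282–340 (centre 311) and the key is at 301, about 2 mm short. One more small nudge is needed.

Call:
step_arm(slide=[[0,0,0.004],[0,0,0.008],[0,0,0.008],[0,0,0.008]], rotation=[[0,0,0],[0,0,0],[0,0,0],[0,0,0]], jaw=[-0.74,-0.74,-0.74,-0.74])

```text
time_s: 6.05
ee_pos: [0.5359, 0.2108, 0.1072]
eef_rot: [0.706, 0.041, -0.706, 0.041]
contact_force: [0.5, 0.1, 0.3]
gripper_width: 0.012
```

```bash
python3 - <<'E'
from h import *; from rig import bot; import cv2
s=bot.sense();print(s["ee_pos"],s["contact_force"],s["q"][5]);snap("w5")
a=cv2.imread("pics/w5.png")[50:250,180:380];cv2.imwrite("pics/w5c.png",cv2.resize(a,None,fx=3,fy=3,interpolation=cv2.INTER_CUBIC))
E
```

```text
[0.53591641 0.21078098 0.10721599] [0.45324525 0.10237455 0.25126776] -3.0163559963915674
```

View pics/w5c.png

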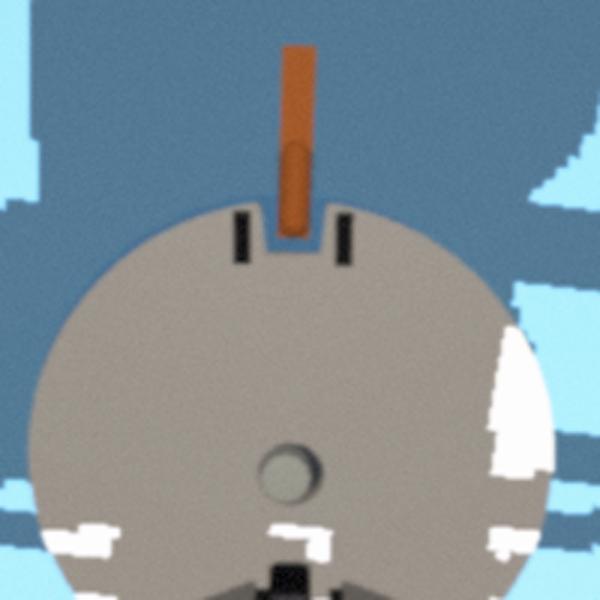

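The notch (262–325, centre 294) is now centred on the key (294). Next I back off the fin by 1 mm, lift, shut the jaws and cross to the key side of the post.

Call:
step_arm(slide=[[0,0,-0.01],[-0.1,0,-0.01],[-0.3,0,-0.01],[-0.3,0,-0.01],[-0.3,0,-0.01]], rotation=[[0,0,0],[0,0,0],[0,0,0],[0,0,0],[0,0,0]], jaw=[-0.74,-0.74,-0.74,-0.74,-0.74])

```text
time_s: 6.52
ee_pos: [0.5383, 0.2112, 0.1537]
eef_rot: [0.707, 0.042, -0.705, 0.041]
contact_force: [-0.4, -0.3, -0.8]
gripper_width: 0.0124
```

```bash
python3 - <<'E'
from h import *; from rig import bot
s=bot.sense();R0=Ro.from_quat(s["eef_rot"]);print(s["ee_pos"])
a=np.radians(-85);c=np.array([.5418,.1805])
for z in(.15,.106):
  p=np.r_[c+.022*np.array([np.cos(a),np.sin(a)]),z];print(R0.inv().apply(p-s["ee_pos"])/.15)
E
```

```text
[0.53832539 0.21118538 0.15370248]
[0.02454352 0.35248523 0.00530233]
[0.31787513 0.35258651 0.00630384]
```

Call:
step_arm(slide=[[0,0.2,0],[0,0.352,0],[0.15,0.352,0],[0.29,0.352,0],[0.29,0.352,0]], rotation=[[0,0,0],[0,0,0],[0,0,0],[0,0,0],[0,0,0]], jaw=[-1,-1,-1,-1,-1])

```text
time_s: 6.93
ee_pos: [0.5406, 0.1586, 0.1042]
eef_rot: [-0.703, -0.039, 0.709, -0.041]
contact_force: [-1.0, 0.5, -0.5]
gripper_width: 0.0006
```

```bash
python3 - <<'E'
from h import *; from rig import bot; import cv2
s=bot.sense();print(s["ee_pos"],s["contact_force"],s["gripper_width"]);snap("w6");snap("s6","scene")
w=cv2.imread("pics/w6.png")[:, :];a=cv2.imread("pics/s6.png")[190:260,280:400]
a=cv2.resize(a,(560,327),interpolation=cv2.INTER_CUBIC);cv2.imwrite("pics/c6.png",np.vstack([w[:270],a]))
E
```

```text
[0.54059856 0.15857414 0.1042147 ] [-0.95300053  0.52054469 -0.50435649] 0.0005677514260036614
```

View pics/c6.png

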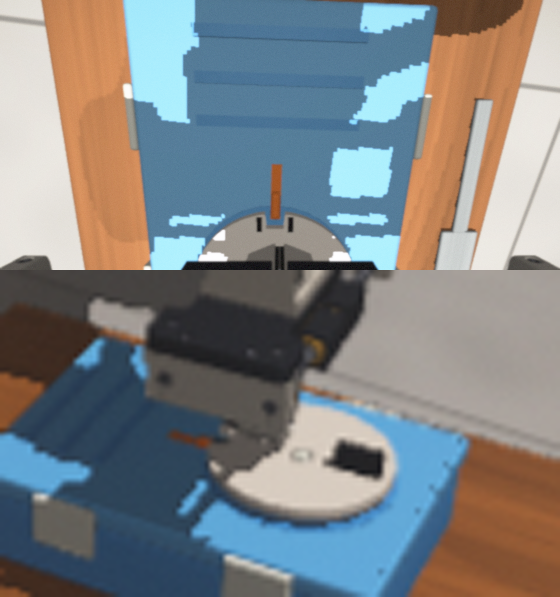

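The key is still in the notch (275,215) and the fingertips are just above the cover beside the post. Pressing slowly.

Call:
step_arm(slide=[[0.012,0,0],[0.024,0,0],[0.036,0,0],[0.044,0,0],[0.044,0,0]], rotation=[[0,0,0],[0,0,0],[0,0,0],[0,0,0],[0,0,0]], jaw=[-1,-1,-1,-1,-1])

```text
time_s: 7.45
ee_pos: [0.5437, 0.1598, 0.1026]
eef_rot: [0.706, 0.04, -0.705, 0.041]
contact_force: [0.7, 0.4, 1.2]
gripper_width: 0.0005
```

Call:
step_arm(slide=[[0.007,0,0],[0.014,0,0],[0.021,0,0],[0.021,0,0],[0.021,0,0]], rotation=[[0,0,0],[0,0,0],[0,0,0],[0,0,0],[0,0,0]], jaw=[-1,-1,-1,-1,-1])

```text
time_s: 7.87
ee_pos: [0.5437, 0.1597, 0.0991]
eef_rot: [0.706, 0.04, -0.706, 0.041]
contact_force: [0.4, 2.2, 4.1]
gripper_width: 0.0003
```

Call:
step_arm(slide=[[0.007,0,0],[0.014,0,0],[0.014,0,0],[0.014,0,0]], rotation=[[0,0,0],[0,0,0],[0,0,0],[0,0,0]], jaw=[-1,-1,-1,-1])

```text
time_s: 8.2
ee_pos: [0.5437, 0.1597, 0.0973]
eef_rot: [0.706, 0.04, -0.705, 0.041]
contact_force: [0.8, 2.9, 6.4]
gripper_width: 0.0001
```

Call:
step_arm(slide=[[0.006,0,0],[0.012,0,0],[0.012,0,0],[0.012,0,0]], rotation=[[0,0,0],[0,0,0],[0,0,0],[0,0,0]], jaw=[-1,-1,-1,-1])

```text
time_s: 8.53
ee_pos: [0.5437, 0.1598, 0.0972]
eef_rot: [0.707, 0.04, -0.705, 0.041]
contact_force: [-4.7, 1.4, 19.0]
gripper_width: 0.0004
```

Call:
step_arm(slide=[[0.006,0,0],[0.006,0,0],[0.006,0,0],[0.006,0,0]], rotation=[[0,0,0],[0,0,0],[0,0,0],[0,0,0]], jaw=[-1,-1,-1,-1])

```text
time_s: 8.87
ee_pos: [0.5437, 0.1598, 0.0971]
eef_rot: [0.707, 0.04, -0.705, 0.041]
contact_force: [-7.7, 1.0, 25.6]
gripper_width: 0.0004
```

Contact is hard at 25 N with the tip at about 0.086, which is the expected seated height. Retracting straight up.

Call:
step_arm(slide=[[-0.04,0,0],[-0.2,0,0],[-0.45,0,0],[-0.7,0,0],[-0.7,0,0]], rotation=[[0,0,0],[0,0,0],[0,0,0],[0,0,0],[0,0,0]], jaw=[-1,-1,-1,-1,-1])

```text
time_s: 9.28
ee_pos: [0.5463, 0.1599, 0.2058]
eef_rot: [0.71, 0.04, -0.702, 0.041]
contact_force: [2.0, 0.7, 0.9]
gripper_width: 0.0002
```

Call:
step_arm(slide=[[0,-0.2,0],[0,-0.4,0],[0,-0.5,0],[0,-0.5,0],[0,-0.5,0]], rotation=[[0,0,0],[0,0,0],[0,0,0],[0,0,0],[0,0,0]], jaw=[-1,-1,-1,-1,-1])

```text
time_s: 9.7
ee_pos: [0.5342, 0.2342, 0.198]
eef_rot: [-0.705, -0.04, 0.706, -0.043]
contact_force: [-0.0, 0.1, 0.0]
gripper_width: 0.0003
```

```bash
python3 - <<'E'
from h import *; from rig import bot; import cv2
s=bot.sense();print(s["ee_pos"],s["contact_force"]);snap("w7");snap("s7","scene");snap("d7","side")
f=lambda a,b:cv2.resize(a,b,interpolation=cv2.INTER_CUBIC)
a=f(cv2.imread("pics/s7.png")[195:265,290:390],(400,280));b=f(cv2.imread("pics/d7.png")[200:270,190:290],(400,280))
w=f(cv2.imread("pics/w7.png")[:220],(800,314));cv2.imwrite("pics/c7.png",np.vstack([w,np.hstack([a,b])]))
E
```

```text
[0.53419863 0.23424005 0.19797487] [-0.03446436  0.0691247   0.03243155]
```

View pics/c7.png

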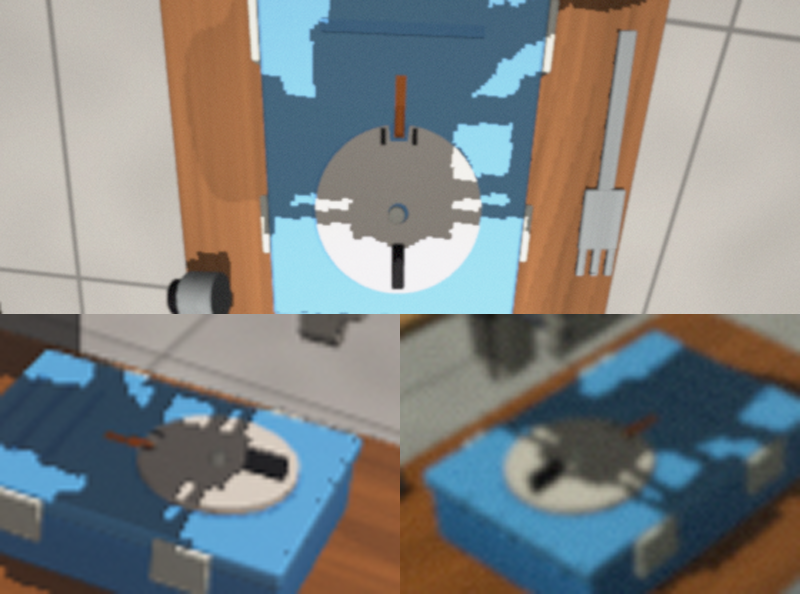

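The wrist view shows the key inside the notch (400,130). The post stands proud at (398,213), the cover lies flat on the lid in all views, and the hand is clear.

```bash
python3 -c "
from rig import bot; print(bot.finish_job())"
```

```text
the job is handed in; nothing more can be done
None
```

The cover is seated on the lunchbox and the job is handed in at about 10 s of the 72 s allowed; `finish_job()` gave no verdict.

**What I did:** I turned the cover about 157° counter-clockwise, with the fingertips placed loosely either side of the fin. Once the notch was centred on the key, I pressed down beside the post with the jaws shut. The seal gave way at about 4–6 N. The cover stopped hard at 25 N with the fingertips at z ≈ 0.086 m, which is the seated height of its upper face. I then lifted the hand clear.

**Last checks:**
- **Seating:** the final pictures show the key inside the notch, the post standing proud and the cover flat on the lid.
- **Other things:** the spork and cap look undisturbed. I did not re-check the cup, bowl and snackpot in a final picture, but the hand stayed well above them.
- **Hand:** the tool force is about zero.
- **One disagreement:** the TCP height reading was off the commanded height by up to about 5 mm during or just after moves. I judged the seating by the force rise, the settled height and the pictures.

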